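Make up a kit tray and pour the grommets from low down

ROBOT

A 6-joint arm with a two-finger parallel gripper is mounted at the origin on a cart in front of the work surface, level with it; the furniture and walls round the work are solid. World frame = base frame: x ahead of the robot, y to its left, z up, the work surface at z = 0. Lengths are in m, angles in degrees, forces in N, time in s.
With the tool pointing down it reaches from about 0.35 to 0.925 m from the base axis. Payload 6.4 kg.
Tool frame: the origin (TCP) lies between the finger pads; the fingertips stand 8 mm ahead of it and the grasp point (between the pads) lies 11 mm behind it; z points along the fingers, y is the line along which they close (so a half turn about z gives the same grasp; the last joint's range is limited). The gripper opens to 94 mm and grips with 3 to 60 N. Pads are 16 mm wide; open, the fingers measure 119 mm over their backs; the gripper's body (75 mm by 177 mm) begins 78 mm behind the grasp point.
Start: joints at [-82.913, 14.043, 89.255, -0, 76.702, -9.975], TCP at [0.191, -0.621, 0.213] pointing down, gripper open.
Joint ranges: [-179.41, 179.41], [-58.25, 129.5], [7.25, 145.43], [-54.29, 234.29], [11.92, 165.04], [-157.13, 157.13]. Speed limits (degrees/s): [147.25, 147.25, 180, 180, 180, 180].

INTERFACE

Orientations are given as [roll, pitch, yaw] about the fixed x, y, z axes, in that order (R = Rz(yaw) Ry(pitch) Rx(roll)).
In Python, from station import * gives the robot as it stands.
- The arm moves only by the tool play_rows, never from a script. Its argument "deltas" is a list of rows, each a list of 7 numbers: the shift along the tool's x, y, z as a fraction of full scale, then the turn, a rotation vector about the tool's x, y, z as a fraction of full scale, then the opening, from 0 (shut) to 1 (fully open). A call has 1 to 10 rows; each row is the pose to reach, as a shift and turn from the pose commanded when the call began, along the tool's axes at that moment; what a row does not reach only later rows make up. Full scale, the value 1, is 0.5 m for a shift and pi/2 rad for a turn. A row lasts 1/12 s, in which the tool goes at most 41.7 mm and 7.16 degrees, less where a joint would pass 70% of its speed; a pose out of reach is approached as far as the arm can. A call with a number of a shift or a turn outside -1 to 1 is refused whole. A call with a gripper value outside its range is refused whole. The fingers move at their own pace and stop on an object; the grip force is fixed at half the most. Time passes only in rows, so rows that repeat a pose let the fingers close. It gives the time, the measured TCP pose, the force, the opening and the grip force at its end, in the units of the state.
- get_state(): the state, without advancing time (a new reading comes with each control period).
- grab_frame(name): name is "side" or "top"; returns a dict with "frame" (400x640x3 uint8, blue, green, red), "vertical_fov" (degrees; the focal length in pixels is half the picture's height over the tangent of half this angle, whatever the lens; pixels are square), "cx", "cy" (the principal point, pixels), "origin" and "rotation" of the camera in the world. Camera axes: x right, y down, z forward; pixel columns grow to the right and rows downward; lengths in m; the calibration is good to about 2 mm. A picture is of the moment at which its call begins. There is no depth.
- job_done(): hands the job in; it is judged then, once.
The state is a dict: "clock": time; "joint_pos": joint angles; "joint_vel": joint speeds; "joint_torque": joint torques, N m; "position": TCP position; "eef_rot": TCP orientation; "ft_force": force on the tool from outside, world axes, zero at the start; "torque": the same for the moment, N m; "gripper_width": finger opening in m; "gripper_force": force on a finger pad.
Only numpy, scipy, OpenCV 4.12 (cv2) and the standard library are available. Lean on these libraries where they do the work, as an engineer would, in place of code of your own. Each camera call takes 0.05 s, during which the arm holds its last target. There are 200 camera calls.

TASK

Make up the kit tray: first stand the tape measure and the white spool of line upright in its deep end. Then carry the orange scoop over without spilling, bring its spout right down close above the shallow dish before you tip it, so that none of the rubber grommets can bounce out, and pour all four into the dish. Finally stand the scoop back upright on the bench clear of the tray, and leave everything else where it is.

Things in the scene. Friction and masses are not known exactly. Their poses are not given: they have to be found in the camera images.
- kit_tray: grey plastic kit tray, fixed, 150 x 290 x 36 mm (its x, y, z); origin under its centre on the bench. Floor 6 mm, walls 4 mm thick. Its -y half is the deep end (walls 36 mm above the bench), its +y half the shallow dish with a white liner (walls 20 mm above the bench); a 36 mm high cross wall parts them at y = 0. Each end is about 142 x 139 mm inside.
- deep_floor (a point): centre of the deep end's floor, 6 mm above the bench; axes as the tray's
- dish_floor (a point): centre of the shallow dish's floor, 6 mm above the bench; axes as the tray's
- scoop: orange plastic scoop, loose, about 0.14 kg: a flat trough standing on the bench, 150 mm long (spout at +x, front open), 72 mm wide (60 at the spout), side walls 40 mm high falling to 16 at the spout, rear wall 42 mm, floor 3 mm; origin under the trough's middle. A black handle plate on the rear wall leans back (to -x) 25 degrees: 14 mm thick, 36 mm wide (along y), top 102 mm above the bench.
- scoop_grip (a point): middle of the free part of the scoop's handle plate, at (-90, 0, 76) mm in the scoop's frame; axes as the scoop's. The plate runs along the direction (-0.423, 0, 0.906) of the scoop's frame, and its faces are 7 mm either side of this point; about 40 mm of plate lie below it down to the rear wall's top and 28 mm above it
- scoop_spout (a point): middle of the spout's front edge, at (76, 0, 1.5) mm in the scoop's frame
- scoop_in (a point): middle of the inside of the scoop's trough, at (-10, 0, 10) mm in the scoop's frame
- tape_measure_c (a point): centre of the dark green tape measure, 32 mm thick (its x; grip here, body 30 mm), 79 mm long (its y, body 68 mm from -28 to +40), 62 mm tall (z), half-way up (31 mm above its underside); 0.2 kg, stands on its foot
- line_spool_c (a point): centre of the white spool of line, flanges 53 mm across (fingers stop at about 48 mm), 50 mm tall, upright (z its axis), half-way up (25 mm above its underside)
- grommet_1_c (a point): centre of a black rubber grommet, 23 mm across, 11 mm thick; lies loose in the scoop at the start
- grommet_2_c (a point): centre of a black rubber grommet, 23 mm across, 11 mm thick; lies loose in the scoop at the start
- grommet_3_c (a point): centre of a black rubber grommet, 23 mm across, 11 mm thick; lies loose in the scoop at the start
- grommet_4_c (a point): centre of a black rubber grommet, 23 mm across, 11 mm thick; lies loose in the scoop at the start
- spray_bottle: bystander: pale spray bottle, 42 mm across, 171 mm tall, upright; origin under its centre
- red_carton: bystander: red carton 46 x 53 x 56 mm; origin under its centre
- purple_pack: bystander: clear pack of fasteners with purple card, 64 x 78 x 26 mm; origin under its centre
- blue_pack: bystander: clear pack of fasteners with blue card, 64 x 78 x 26 mm; origin under its centre
- red_screwdriver: bystander: red-handled screwdriver 202 mm long along its y, 28 mm thick, lying; origin under its centre
- yellow_screwdriver: bystander: yellow-handled screwdriver 202 mm long along its y, 28 mm thick, lying; origin under its centre

How it is judged (in metres and radians):
On the way, in this order (a step that is already met when the one before it is completed fails the run):
1. the tape measure and the spool both stand upright in the deep end (x of tape_measure_c in the frame of deep_floor between -0.07 and 0.07 m and y of tape_measure_c in the frame of deep_floor between -0.07 and 0.07 m and z of tape_measure_c in the frame of deep_floor below 0.04 m and x of line_spool_c in the frame of deep_floor between -0.07 and 0.07 m and y of line_spool_c in the frame of deep_floor between -0.07 and 0.07 m and z of line_spool_c in the frame of deep_floor below 0.034 m and angle between each of tape_measure_c, line_spool_c's own z axis and vertical below 0.2 rad), for 0.2 s.
2. the spout is over the dish, less than 60 mm above its floor, with all four grommets still in the scoop (x of scoop_spout in the frame of dish_floor between -0.075 and 0.075 m and y of scoop_spout in the frame of dish_floor between -0.075 and 0.075 m and z of scoop_spout in the frame of dish_floor below 0.06 m and distance between each of grommet_1_c, grommet_2_c, grommet_3_c, grommet_4_c and scoop_in below 0.085 m), for 0.1 s.
3. all four grommets lie in the dish (x of grommet_1_c in the frame of dish_floor between -0.068 and 0.068 m and y of grommet_1_c in the frame of dish_floor between -0.068 and 0.068 m and z of each of grommet_1_c, grommet_2_c, grommet_3_c, grommet_4_c in the frame of dish_floor below 0.03 m and x of grommet_2_c in the frame of dish_floor between -0.068 and 0.068 m and y of grommet_2_c in the frame of dish_floor between -0.068 and 0.068 m and x of grommet_3_c in the frame of dish_floor between -0.068 and 0.068 m and y of grommet_3_c in the frame of dish_floor between -0.068 and 0.068 m and x of grommet_4_c in the frame of dish_floor between -0.068 and 0.068 m and y of grommet_4_c in the frame of dish_floor between -0.068 and 0.068 m), for 0.2 s.
At the end, for the whole second after the job is handed in: tape measure and spool stand upright (0.2 rad) in the tray's deep end, all four grommets lie in the shallow dish, the scoop stands upright (0.1 rad) at rest on the bench, its middle outside the tray's outline, and no bystander has moved more than 30 mm (all of step 1 and all of step 3 and angle between scoop's own z axis and vertical below 0.1 rad and height (world z) of scoop below 0.01 m and (x of scoop in the frame of kit_tray above 0.1 m or x of scoop in the frame of kit_tray below -0.1 m or y of scoop in the frame of kit_tray above 0.17 m or y of scoop in the frame of kit_tray below -0.17 m) and linear speed of scoop below 0.02 m/s and distance of each of spray_bottle, red_carton, purple_pack, blue_pack, red_screwdriver, yellow_screwdriver from where it was at the start of the episode below 0.03 m); the robot touches nothing.
It fails at once if a grommet has left the scoop while more than 90 mm above the dish's floor ((distance between grommet_1_c and scoop_in above 0.11 m and z of grommet_1_c in the frame of dish_floor above 0.09 m) or (distance between grommet_2_c and scoop_in above 0.11 m and z of grommet_2_c in the frame of dish_floor above 0.09 m) or (distance between grommet_3_c and scoop_in above 0.11 m and z of grommet_3_c in the frame of dish_floor above 0.09 m) or (distance between grommet_4_c and scoop_in above 0.11 m and z of grommet_4_c in the frame of dish_floor above 0.09 m)).
It fails at once if a grommet has fallen on the bench or into the deep end ((distance between grommet_1_c and scoop_in above 0.11 m and height (world z) of grommet_1_c below 0.03 m and not (x of grommet_1_c in the frame of dish_floor between -0.08 and 0.08 m and y of grommet_1_c in the frame of dish_floor between -0.08 and 0.08 m and z of grommet_1_c in the frame of dish_floor below 0.1 m)) or (distance between grommet_2_c and scoop_in above 0.11 m and height (world z) of grommet_2_c below 0.03 m and not (x of grommet_2_c in the frame of dish_floor between -0.08 and 0.08 m and y of grommet_2_c in the frame of dish_floor between -0.08 and 0.08 m and z of grommet_2_c in the frame of dish_floor below 0.1 m)) or (distance between grommet_3_c and scoop_in above 0.11 m and height (world z) of grommet_3_c below 0.03 m and not (x of grommet_3_c in the frame of dish_floor between -0.08 and 0.08 m and y of grommet_3_c in the frame of dish_floor between -0.08 and 0.08 m and z of grommet_3_c in the frame of dish_floor below 0.1 m)) or (distance between grommet_4_c and scoop_in above 0.11 m and height (world z) of grommet_4_c below 0.03 m and not (x of grommet_4_c in the frame of dish_floor between -0.08 and 0.08 m and y of grommet_4_c in the frame of dish_floor between -0.08 and 0.08 m and z of grommet_4_c in the frame of dish_floor below 0.1 m))).
It fails at once if a bystander is knocked more than 40 mm or the bottle tipped (distance of any of spray_bottle, red_carton, purple_pack, blue_pack, red_screwdriver, yellow_screwdriver from where it was at the start of the episode above 0.04 m or angle between spray_bottle's own z axis and vertical above 0.5 rad).
It also fails if it takes over 72 s, if anything falls off the work surface, if the arm or the gripper's body presses on something with over 40 N, if the wrist force passes 120 N, or if a joint passes its speed limit or range.

## Working session

There is one attempt and no reset: what is moved stays moved. The work goes in short steps, Python scripts to look and compute and a tool call to move; the robot and the scene stay as the last step left them, time stands still between calls to the robot, and variables do not carry over. Pictures are saved under pics/ and viewed, at most 10 in all, crops included, and the job is handed in when it is done.

Besides the shell and the picture viewer there is one more tool, called by a JSON object that holds its "fn" and its "kwargs", one argument or row to a line. play_rows: Moves the arm, as the interface text tells. Shift numbers are shares of 0.5 m and turn numbers shares of pi/2 rad, none past 1 either way. Its arguments: {"type":"object","properties":{"deltas":{"type":"array"}},"required":["deltas"]}

```bash
mkdir -p pics; ls; python3 - <<'E'
from station import *
import cv2,pickle
print(get_state())
d={}
for n in("side","top"):
    f=grab_frame(n); d[n]=f; cv2.imwrite(f"pics/{n}0.png",f["frame"])
    print({k:v for k,v in f.items() if k!="frame"})
pickle.dump(d,open("f0.pkl","wb"))
E
```

```text
pics
{'clock': 0.0, 'joint_pos': array([-8.29121714e+01,  1.40820960e+01,  8.93246241e+01,  4.46965686e-04,
        7.67014400e+01, -9.97552599e+00]), 'joint_vel': array([ 0.04348381, -0.04124538,  0.02508579,  0.06728649, -0.02858992,
        0.01793365]), 'joint_torque': array([-6.06347530e-04, -4.15830159e+01, -3.14602125e+01,  6.85038627e-02,
        3.32489039e-02, -1.26221012e-04]), 'position': array([ 0.19065966, -0.62079741,  0.21237063]), 'eef_rot': array([-1.79893550e+02, -1.91645074e-02,  1.70632335e+01]), 'ft_force': array([ 0.17159624,  0.41122058, -0.21897813]), 'torque': array([ 0.02494857,  0.01685606, -0.02405095]), 'gripper_force': 0.0, 'gripper_width': 0.09416426864220065}
{'vertical_fov': 47.940196647552845, 'cx': 330.43735460575215, 'cy': 202.70990635626373, 'origin': array([ 0.37736137, -1.19684591,  1.0043593 ]), 'rotation': array([-126.24646028,    0.1773856 ,   -8.11399797])}
{'vertical_fov': 52.86139921511147, 'cx': 320.8192694323103, 'cy': 203.36810759288113, 'origin': array([0.35909175, 0.08349398, 1.40994864]), 'rotation': array([-1.72739369e+02,  8.48261527e-02, -9.15156891e+01])}
```

View pics/top0.png

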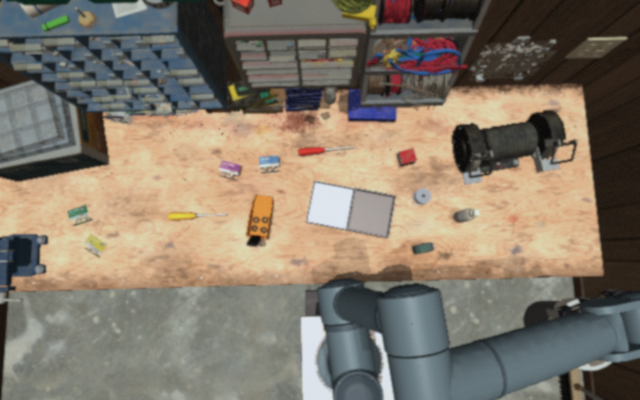

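View pics/side0.png

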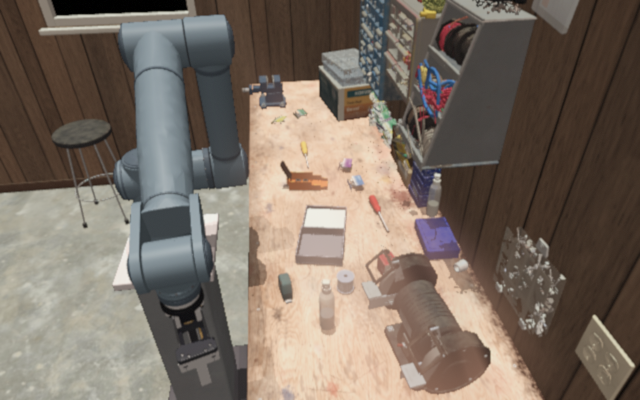

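The top view shows the tray at (350,210), with the white dish on the left and the deep end on the right. The scoop is at (260,218) with its spout up, the tape measure at (424,248), the spool at (422,197) and the bottle at (466,214). The side view shows the same layout, with the tape measure at (286,288) and the spool at (345,281).

```bash
cat > h.py <<'E'
import numpy as np,cv2
from scipy.spatial.transform import Rotation as R
def cam(f):
    fl=f["frame"].shape[0]/2/np.tan(np.radians(f["vertical_fov"]/2))
    return fl,R.from_euler("xyz",f["rotation"],degrees=True).as_matrix()
def ray(f,u,v,z):
    fl,M=cam(f); d=M@np.array([(u-f["cx"])/fl,(v-f["cy"])/fl,1]); o=np.array(f["origin"])
    return o+d*(z-o[2])/d[2]
def proj(f,p):
    fl,M=cam(f); c=M.T@(np.array(p)-f["origin"]); return fl*c[:2]/c[2]+[f["cx"],f["cy"]]
def goal(st,pos,rpy=None,rot=None):
    "shift & turn fractions from the current pose"
    M=R.from_euler("xyz",st["eef_rot"],degrees=True)
    s=M.inv().apply(np.array(pos)-st["position"])/.5
    T=R.from_euler("xyz",rpy,degrees=True) if rot is None else rot
    return np.round(np.r_[s,(M.inv()*T).as_rotvec()/(np.pi/2)],3)
E
python3 - <<'E'
import pickle
from h import *
d=pickle.load(open("f0.pkl","rb"))
t=d["top"]["frame"]; s=d["side"]["frame"]
a=cv2.resize(t[170:260,230:490],None,fx=3.05,fy=3.05,interpolation=cv2.INTER_CUBIC)
b=cv2.resize(s[150:340,240:450],None,fx=1.7,fy=1.7,interpolation=cv2.INTER_CUBIC)
c=cv2.resize(s[265:325,265:375],None,fx=4,fy=4,interpolation=cv2.INTER_CUBIC)
im=np.zeros((600,800,3),np.uint8); im[:a.shape[0],:a.shape[1]]=a[:,:800]
im[276:276+b.shape[0],:b.shape[1]]=b[:324]; im[276:276+c.shape[0],360:800]=c
cv2.imwrite("pics/crop0.png",im)
E
```

```text
(no output)
```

View pics/crop0.png

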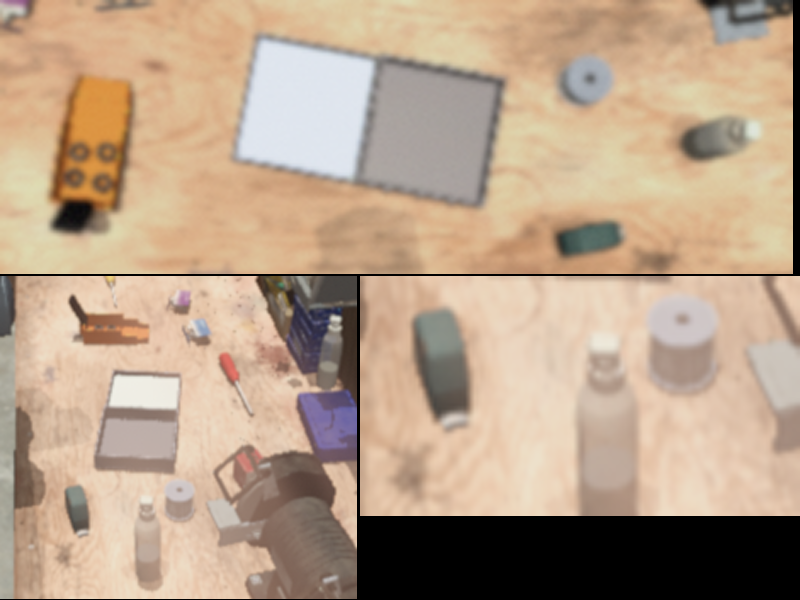

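The crop shows the scoop's spout pointing up (world +x), with four grommets near its rear. The tape measure has its silver hook toward the right (-y), and the spool is a clean disc. Next I'll take positions from colour masks.

```bash
cat > meas.py <<'E'
from h import *
# roi (u0,v0,u1,v1)
def blob(f,mask,roi,z,name,show=True,close=3):
    m=np.zeros(mask.shape,np.uint8); u0,v0,u1,v1=roi; m[v0:v1,u0:u1]=mask[v0:v1,u0:u1]
    m=cv2.morphologyEx(m,cv2.MORPH_CLOSE,np.ones((close,close),np.uint8))
    cs,_=cv2.findContours(m,cv2.RETR_EXTERNAL,cv2.CHAIN_APPROX_NONE)
    if not cs: print(name,"none"); return
    c=max(cs,key=cv2.contourArea)[:,0].astype(float)
    P=np.array([ray(f,u,v,z)[:2] for u,v in c])
    r=cv2.minAreaRect((P*1000).astype(np.float32)); M=cv2.moments(c.astype(np.float32))
    cen=ray(f,M["m10"]/M["m00"],M["m01"]/M["m00"],z)[:2]*1000
    if show: print(name,"rect c",np.round(r[0],1),"size",np.round(r[1],1),"ang",round(r[2],1),"centroid",np.round(cen,1),"px",np.round(c.mean(0),1))
    return r,P
E
python3 - <<'E'
import pickle
from meas import *
d=pickle.load(open("f0.pkl","rb"))
t,s=d["top"],d["side"]
for n,f in(("top",t),("side",s)):
    hsv=cv2.cvtColor(f["frame"],cv2.COLOR_BGR2HSV); H,S,V=cv2.split(hsv)
    g=lambda b:(b*255).astype(np.uint8)
    rois={"top":dict(tray=(300,175,405,245),tape=(408,238,440,260),spool=(410,185,436,208),scoop=(240,185,280,240),bot=(450,203,485,226),hand=(244,230,270,250)),
     "side":dict(tray=(290,200,355,270),tape=(272,265,297,308),spool=(332,264,360,297),scoop=(280,165,335,195),bot=(315,275,338,330),hand=(275,155,300,185))}[n]
    for k in("tape","spool"): 
        u,v=((424,248),(422,197)) if n=="top" else ((286,285),(345,275))
    print(n,"hsv",{k:hsv[p[1],p[0]].tolist() for k,p in (dict(tape=(424,249),spool=(418,197),wood=(400,250),liner=(330,205),grey=(370,215),scoop=(262,205),bot=(462,215)) if n=="top" else dict(tape=(285,288),spool=(345,284),wood=(310,290),liner=(325,217),grey=(320,245),bot=(327,305))).items()})
    blob(f,g(S<70),rois["tray"],.028 if n=="top" else .03,"tray",close=5)
    blob(f,g((S<70)&(V>200)),rois["tray"],.006,"liner")
    blob(f,g((H>50)&(H<100)&(V<130)),rois["tape"],.055,"tape")
    blob(f,g(S<70),rois["spool"],.05,"spool")
    blob(f,g((S>190)&(V>120)),rois["scoop"],.03,"scoop",close=9)
    blob(f,g(V<70),rois["hand"],.09,"handle")
    blob(f,g(S<80),rois["bot"],.0,"bottle")
E
```

```text
top hsv {'tape': [81, 54, 109], 'spool': [106, 21, 182], 'wood': [13, 117, 196], 'liner': [106, 16, 238], 'grey': [11, 17, 169], 'scoop': [16, 179, 220], 'bot': [27, 19, 118]}
tray rect c [535.9 -47.5] size [337.1 207. ] ang 77.8 centroid [522.2 -38.7] px [356.4 204.7]
liner rect c [536.6  52.5] size [143.7 148.7] ang 77.4 centroid [530.3  50.2] px [328.9 203.8]
tape rect c [ 373.2 -256.7] size [23.9 62. ] ang 7.8 centroid [ 372.9 -256.1] px [422.8 247.8]
spool rect c [ 545.2 -255.9] size [56.3 86.2] ang 24.9 centroid [ 547.1 -261.8] px [420.9 197.5]Traceback (most recent call last):
  File "<stdin>", line 17, in <module>
  File "meas.py", line 11, in blob
    cen=ray(f,M["m10"]/M["m00"],M["m01"]/M["m00"],z)[:2]*1000
              ~~~~~~~~^~~~~~~~~
ZeroDivisionError: float division by zero
```

```bash
sed -i 's/    cs,_=/    m=cv2.morphologyEx(m,cv2.MORPH_OPEN,np.ones((3,3),np.uint8))\n    cs,_=/' meas.py
python3 - <<'E'
import pickle
from meas import *
d=pickle.load(open("f0.pkl","rb"))
t,s=d["top"],d["side"]
for n,f in(("top",t),("side",s)):
    hsv=cv2.cvtColor(f["frame"],cv2.COLOR_BGR2HSV); H,S,V=cv2.split(hsv)
    g=lambda b:(b*255).astype(np.uint8)
    rois={"top":dict(tray=(300,175,400,245),tape=(408,238,440,260),spool=(408,185,436,208),scoop=(240,185,280,240),bot=(450,203,485,226),hand=(244,230,270,250)),
     "side":dict(tray=(290,200,355,270),tape=(272,265,297,300),spool=(332,264,360,297),scoop=(280,165,335,195),bot=(315,275,338,330),hand=(275,155,300,185))}[n]
    print(n)
    P0=(lambda m,r,z,k,**a: blob(f,g(m),rois[r],z,k,**a))
    P0((S<50),"tray",.030,"tray")
    P0((S<50)&(V>200),"tray",.010,"liner")
    P0((S<50)&(V<200),"tray",.010,"grey")
    P0((V<150)&(S<100),"tape",.055,"tape")
    P0((S<60),"spool",.05 if n=="top" else .025,"spool")
    P0((S>165)&(H<25),"scoop",.03,"scoop",close=9)
    P0((V<70),"hand",.09,"handle")
    if n=="side":
        for r in range(264,298,4): print(r,hsv[r,332:360:3,1].tolist())
E
```

```text
top
tray rect c [515.3 -21.4] size [288.5 153.6] ang 77.8 centroid [513.7 -22. ] px [350.7 208.8]
liner rect c [530.3  49.6] size [135.  138.2] ang 77.4 centroid [529.6  49.9] px [329.7 205.3]
grey rect c [502.4 -91.2] size [153.4 156.2] ang 78.6 centroid [502.4 -91.1] px [370.  212.1]
tape rect c [ 373.2 -255.4] size [32.4 71.2] ang 9.6 centroid [ 372.4 -254.8] px [422.5 247.9]
spool rect c [ 548.6 -263.3] size [65.4 55.2] ang 88.5 centroid [ 548.4 -263.7] px [421.4 196.1]
scoop rect c [495.7 291.3] size [ 68.7 141.5] ang 79.9 centroid [493.9 291.2] px [260.2 216.8]
handle rect c [412.4 302.6] size [32.8 26.1] ang 88.5 centroid [412.1 302.3] px [253.9 240.1]
side
tray rect c [ 513.8 -109.9] size [118.8 192.7] ang 75.1 centroid [ 506.1 -112.9] px [325.1 246.7]
liner rect c [533.9  59.2] size [104.6 142.5] ang 80.4 centroid [534.4  57.7] px [325.  218.1]
grey rect c [498.6 -82.1] size [117.3 155.4] ang 77.7 centroid [498.2 -84.8] px [320.2 245.4]
tape rect c [ 371.6 -293.4] size [33.8 97.4] ang 4.2 centroid [ 371.7 -294.3] px [284.9 286.5]
spool rect c [ 550.2 -263.5] size [131.   75.5] ang 81.7 centroid [ 544.9 -268.4] px [343.8 281.9]
scoop none
handle none
264 [60, 59, 59, 59, 60, 56, 58, 60, 58, 62]
268 [56, 46, 55, 60, 57, 58, 62, 66, 62, 65]
272 [54, 57, 26, 12, 10, 9, 13, 49, 65, 64]
276 [62, 57, 11, 11, 28, 17, 11, 18, 67, 64]
280 [51, 50, 37, 12, 11, 11, 13, 53, 65, 64]
284 [53, 57, 56, 54, 56, 56, 57, 58, 63, 63]
288 [58, 63, 46, 53, 56, 54, 56, 37, 65, 61]
292 [52, 62, 60, 35, 44, 37, 43, 63, 56, 60]
296 [50, 63, 57, 59, 56, 61, 56, 57, 61, 62]
```

```bash
python3 - <<'E'
import pickle
from meas import *
from station import *
d=pickle.load(open("f0.pkl","rb"));t,s=d["top"],d["side"]
print("bottle base",ray(t,459,216,0),ray(s,327,325,0))
print("spool top: top",ray(t,421.5,196.5,.05),"side",ray(s,345.3,276.5,.05))
print("handle",ray(t,253.9,240.1,.072)); 
hs=s["frame"][155:185,275:300]; m=(hs.max(2)<75); v,u=np.nonzero(m); print("side handle px",u.mean()+275,v.mean()+155,len(u),ray(s,u.mean()+275,v.mean()+155,.072))
print("packs",ray(t,268,163,.02),"yellow",ray(t,200,215,.01))
hsv=cv2.cvtColor(t["frame"],cv2.COLOR_BGR2HSV)
m=((hsv[...,1]>140)&(hsv[...,0]<25)&(hsv[...,2]>90)).astype(np.uint8)*255
blob(t,m,(240,185,280,250),.03,"scoop",close=9)
r,P=blob(t,m,(240,185,280,250),.03,"scoop",close=9,show=False)
print("scoop corners",np.round(cv2.boxPoints(r)))
st=get_state()
print(goal(st,[.373,-.256,.12],[180,0,98]))
E
```

```text
bottle base [ 0.48100733 -0.40375359  0.        ] [ 0.47785419 -0.4028604   0.        ]
spool top: top [ 0.54681837 -0.26324723  0.05      ] side [ 0.5496395  -0.27625877  0.05      ]
handle [0.41276725 0.30593313 0.072     ]
side handle px nan nan 0 [nan nan nan]
packs [0.68466435 0.26336256 0.02      ] yellow [0.50771517 0.50419103 0.01      ]
scoop rect c [495.9 291.8] size [ 73.5 146.8] ang 80.3 centroid [495.7 291.1] px [260. 217.]
scoop corners [[417. 268.]
 [562. 243.]
 [574. 316.]
 [430. 340.]]
[ 0.563 -0.59   0.186 -0.001 -0.001 -0.899]<stdin>:8: RuntimeWarning: Mean of empty slice.
  ret = ret.dtype.type(ret / rcount)
```

```bash
python3 - <<'E'
import pickle
from meas import *
d=pickle.load(open("f0.pkl","rb"));t,s=d["top"],d["side"]
for f,(u0,v0,u1,v1),th in((t,(406,183,438,210),45),(s,(330,262,362,300),40)):
    S=cv2.cvtColor(f["frame"],cv2.COLOR_BGR2HSV)[v0:v1,u0:u1,1]
    cs,_=cv2.findContours(((S<th)*255).astype(np.uint8),cv2.RETR_EXTERNAL,cv2.CHAIN_APPROX_NONE)
    c=max(cs,key=cv2.contourArea); e=cv2.fitEllipse(c); u,v=e[0][0]+u0,e[0][1]+v0
    print(e,u,v,ray(f,u,v,.05),"pred px",proj(f,[.547,-.263,.05]),proj(f,[.547,-.263,0]))
    print(S[:, int(u-u0)].tolist())
E
```

```text
((15.642987251281738, 12.916919708251953), (15.088597297668457, 17.965003967285156), 67.00019836425781) 421.64298725128174 195.91691970825195 [ 0.5488141  -0.26385179  0.05      ] pred px [421.42454295 196.44926313] [417.93894581 198.47711649]
[89, 89, 88, 83, 67, 32, 3, 17, 21, 21, 20, 20, 18, 16, 21, 21, 20, 21, 21, 16, 6, 47, 75, 87, 89, 82, 78]
((14.941661834716797, 13.8617582321167), (12.968128204345703, 17.169649124145508), 92.46240997314453) 344.9416618347168 275.8617582321167 [ 0.54903228 -0.27355282  0.05      ] pred px [343.66712234 273.38015427] [343.43051152 285.19322053]
[53, 57, 60, 61, 61, 62, 57, 38, 19, 11, 10, 11, 21, 34, 28, 14, 11, 11, 11, 13, 27, 49, 56, 58, 58, 56, 56, 58, 57, 54, 44, 46, 59, 59, 56, 53, 51, 50]
```

{"fn": "play_rows", "kwargs": {
  "deltas": [
    [0.563,-0.59,0.12,0,0,-0.9,1],
    [0.563,-0.59,0.12,0,0,-0.9,1],
    [0.563,-0.59,0.12,0,0,-0.9,1],
    [0.563,-0.59,0.12,0,0,-0.9,1],
    [0.563,-0.59,0.12,0,0,-0.9,1],
    [0.563,-0.59,0.12,0,0,-0.9,1],
    [0.563,-0.59,0.12,0,0,-0.9,1],
    [0.563,-0.59,0.12,0,0,-0.9,1],
    [0.563,-0.59,0.12,0,0,-0.9,1],
    [0.563,-0.59,0.12,0,0,-0.9,1]
  ]
}}

```text
clock: 0.93
position: [0.3735, -0.2543, 0.1528]
eef_rot: [-180.0, -0.0, 89.0]
ft_force: [1.2, 0.2, 0.1]
gripper_width: 0.094
gripper_force: 0.0
```

{"fn": "play_rows", "kwargs": {
  "deltas": [
    [-0.004,0,0.04,0,0,-0.1,1],
    [-0.004,0,0.1,0,0,-0.1,1],
    [-0.004,0,0.16,0,0,-0.1,1],
    [-0.004,0,0.22,0,0,-0.1,1],
    [-0.004,0,0.242,0,0,-0.1,1],
    [-0.004,0,0.242,0,0,-0.1,1],
    [-0.004,0,0.242,0,0,-0.1,0.2],
    [-0.004,0,0.242,0,0,-0.1,0.1],
    [-0.004,0,0.242,0,0,-0.1,0.1],
    [-0.004,0,0.242,0,0,-0.1,0.1]
  ]
}}

```text
clock: 1.77
position: [0.374, -0.2597, 0.0338]
eef_rot: [179.9, 0.1, 97.7]
ft_force: [0.7, -0.0, -0.6]
gripper_width: 0.0709
gripper_force: 0.0
```

{"fn": "play_rows", "kwargs": {
  "deltas": [
    [0,0,0,0,0,0,0.1],
    [0,0,0,0,0,0,0.1],
    [0,0,0,0,0,0,0.1],
    [0,0,0,0,0,0,0.1]
  ]
}}

```text
clock: 2.1
position: [0.3733, -0.2588, 0.0326]
eef_rot: [180.0, 0.0, 97.7]
ft_force: [0.6, -0.4, -0.9]
gripper_width: 0.0443
gripper_force: 0.0
```

```bash
python3 - <<'E'
from meas import *
from station import *
f=grab_frame("side"); g=grab_frame("top")
a=cv2.resize(f["frame"][200:320,240:400],None,fx=3,fy=3,interpolation=cv2.INTER_CUBIC)
cv2.imwrite("pics/g1.png",a)
print(get_state()["gripper_width"])
print(goal(get_state(),[.468,-.079,.15],[180,0,78]))
E
```

```text
0.03605887798234005
[ 0.331  0.236 -0.235 -0.    -0.     0.219]
```

View pics/g1.png

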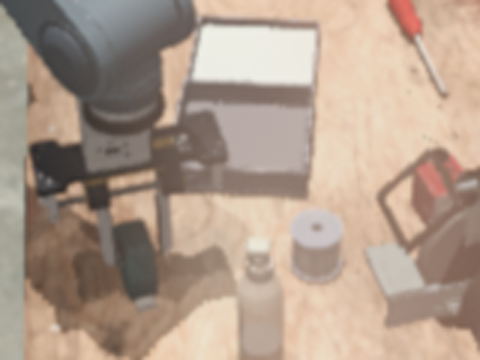

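The tape measure sits between both fingers. I'll let them finish closing, then lift.

{"fn": "play_rows", "kwargs": {
  "deltas": [
    [0,0,0,0,0,0,0.1],
    [0,0,0,0,0,0,0.1],
    [0,0,-0.03,0,0,0,0.1],
    [0,0,-0.1,0,0,0,0.1],
    [0,0,-0.17,0,0,0,0.1],
    [0.08,0.06,-0.22,0,0,0.05,0.1],
    [0.14,0.1,-0.22,0,0,0.09,0.1],
    [0.2,0.14,-0.22,0,0,0.13,0.1],
    [0.26,0.185,-0.22,0,0,0.17,0.1],
    [0.331,0.236,-0.22,0,0,0.22,0.1]
  ]
}}

```text
clock: 3.03
position: [0.4676, -0.079, 0.1425]
eef_rot: [179.9, -0.0, 77.7]
ft_force: [0.4, -0.6, -1.4]
gripper_width: 0.0298
gripper_force: 29.8
```

{"fn": "play_rows", "kwargs": {
  "deltas": [
    [0,0,0,0,0,0,0.1],
    [0,0,0,0,0,0,0.1],
    [0,0,0,0,0,0,0.1]
  ]
}}

```text
clock: 3.28
position: [0.4667, -0.0806, 0.1419]
eef_rot: [-179.9, -0.0, 77.9]
ft_force: [-0.4, -0.1, -1.3]
gripper_width: 0.0292
gripper_force: 29.9
```

```bash
python3 - <<'E'
from meas import *
from station import *
f=grab_frame("side"); g=grab_frame("top")
a=cv2.resize(f["frame"][140:280,240:390],None,fx=3,fy=3,interpolation=cv2.INTER_CUBIC)
cv2.imwrite("pics/g2.png",a)
st=get_state();print(st["gripper_width"],st["position"],st["eef_rot"],st["gripper_force"])
print(goal(st,[.468,-.079,.038],[180,0,78]))
E
```

```text
0.029662764123017448 [ 0.4665906  -0.08169808  0.14212935] [-1.79969009e+02 -1.98057758e-03  7.77973668e+01] 29.9193621519953
[ 0.006  0.002  0.208 -0.    -0.    -0.002]
```

View pics/g2.png

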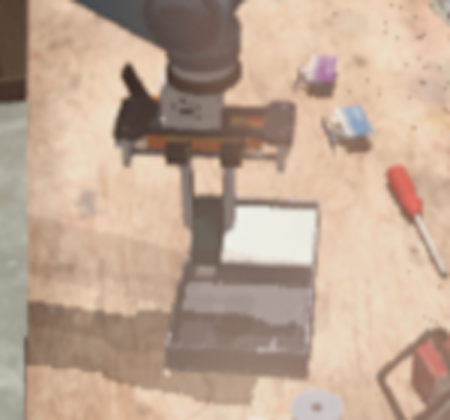

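The tape measure is held upright over the tray. Its shadow falls in the deep end and the walls look clear. Lowering and releasing.

{"fn": "play_rows", "kwargs": {
  "deltas": [
    [0.006,0.002,0.06,0,0,0,0.1],
    [0.006,0.002,0.12,0,0,0,0.1],
    [0.006,0.002,0.16,0,0,0,0.1],
    [0.006,0.002,0.185,0,0,0,0.1],
    [0.006,0.002,0.2,0,0,0,0.1],
    [0.006,0.002,0.205,0,0,0,0.1],
    [0.006,0.002,0.205,0,0,0,0.1],
    [0.006,0.002,0.205,0,0,0,0.55],
    [0.006,0.002,0.205,0,0,0,0.55],
    [0.006,0.002,0.205,0,0,0,0.55]
  ]
}}

```text
clock: 4.22
position: [0.4698, -0.0786, 0.0412]
eef_rot: [179.8, 0.0, 77.9]
ft_force: [1.1, -0.4, 0.2]
gripper_width: 0.0461
gripper_force: 0.0
```

{"fn": "play_rows", "kwargs": {
  "deltas": [
    [0,0,0,0,0,0,0.55],
    [0,0,-0.03,0,0,0,0.55],
    [0,0,-0.08,0,0,0,0.55],
    [0,0,-0.16,0,0,0,1],
    [0,0,-0.2,0,0,0,1]
  ]
}}

```text
clock: 4.63
position: [0.4704, -0.0786, 0.1441]
eef_rot: [179.7, 0.1, 77.9]
ft_force: [-0.2, -1.0, 0.7]
gripper_width: 0.0613
gripper_force: 0.0
```

```bash
python3 - <<'E'
from meas import *
from station import *
st=get_state();print(st["position"],st["eef_rot"],st["gripper_width"])
print(goal(st,[.548,-.267,.13],[180,0,78]))
E
```

```text
[ 0.47037485 -0.07861309  0.14409263] [1.79697883e+02 5.32079613e-02 7.78986267e+01] 0.06133921685718094
[-0.336  0.231  0.03   0.003  0.001 -0.001]
```

{"fn": "play_rows", "kwargs": {
  "deltas": [
    [-0.08,0.056,0,0,0,0,1],
    [-0.15,0.103,0,0,0,0,1],
    [-0.22,0.15,0,0,0,0,1],
    [-0.28,0.19,0,0,0,0,1],
    [-0.336,0.231,0,0,0,0,1],
    [-0.336,0.231,0.05,0,0,0,1],
    [-0.336,0.231,0.12,0,0,0,1],
    [-0.336,0.231,0.18,0,0,0,1],
    [-0.336,0.231,0.23,0,0,0,1],
    [-0.336,0.231,0.248,0,0,0,1]
  ]
}}

```text
clock: 5.47
position: [0.5441, -0.2649, 0.012]
eef_rot: [-179.7, -0.2, 77.9]
ft_force: [0.1, -0.0, -0.2]
gripper_width: 0.0941
gripper_force: 0.0
```

{"fn": "play_rows", "kwargs": {
  "deltas": [
    [0,0,0,0,0,0,0.3],
    [0,0,0,0,0,0,0.3],
    [0,0,0,0,0,0,0.3],
    [0,0,0,0,0,0,0.3],
    [0,0,0,0,0,0,0.3],
    [0,0,0,0,0,0,0.3],
    [0,0,0,0,0,0,0.3],
    [0,0,0,0,0,0,0.3]
  ]
}}

```text
clock: 6.13
position: [0.5472, -0.2671, 0.0169]
eef_rot: [179.9, 0.0, 77.9]
ft_force: [1.5, 0.0, 1.9]
gripper_width: 0.0475
gripper_force: 30.0
```

```bash
python3 - <<'E'
from meas import *
from station import *
st=get_state();print(st["position"],st["eef_rot"],st["gripper_width"],st["gripper_force"])
print(goal(st,[.537,-.100,.15],[180,0,-12]))
E
```

```text
[ 0.54724585 -0.26707432  0.01693988] [1.79865292e+02 4.41890062e-02 7.78786947e+01] 0.047451465863524306 29.999009370803833
[ 0.322 -0.09  -0.267  0.002 -0.001  0.999]
```

The grip is good at 47.5 mm. Lifting, turning and carrying to the tray.

{"fn": "play_rows", "kwargs": {
  "deltas": [
    [0,0,-0.04,0,0,0,0.3],
    [0,0,-0.1,0,0,0,0.3],
    [0,0,-0.17,0,0,0,0.3],
    [0,0,-0.24,0,0,0.05,0.3],
    [0.05,-0.015,-0.26,0,0,0.12,0.3],
    [0.1,-0.03,-0.26,0,0,0.2,0.3],
    [0.16,-0.045,-0.26,0,0,0.27,0.3],
    [0.22,-0.06,-0.26,0,0,0.34,0.3],
    [0.28,-0.075,-0.26,0,0,0.41,0.3],
    [0.322,-0.09,-0.26,0,0,0.48,0.3]
  ]
}}

```text
clock: 6.97
position: [0.5354, -0.0973, 0.1455]
eef_rot: [-179.9, 0.0, 34.4]
ft_force: [0.4, -0.1, -0.1]
gripper_width: 0.0475
gripper_force: 30.0
```

{"fn": "play_rows", "kwargs": {
  "deltas": [
    [0,0,0,0,0,0.07,0.3],
    [0,0,0,0,0,0.14,0.3],
    [0,0,0,0,0,0.21,0.3],
    [0,0,0,0,0,0.28,0.3],
    [0,0,0,0,0,0.35,0.3],
    [0,0,0,0,0,0.42,0.3],
    [0,0,0,0,0,0.49,0.3],
    [0,0,0,0,0,0.52,0.3],
    [0,0,0,0,0,0.52,0.3],
    [0,0,0,0,0,0.52,0.3]
  ]
}}

```text
clock: 7.8
position: [0.5358, -0.0996, 0.1456]
eef_rot: [-180.0, 0.1, -12.0]
ft_force: [-0.3, -0.4, -0.6]
gripper_width: 0.0477
gripper_force: 30.0
```

```bash
python3 - <<'E'
from meas import *
from station import *
st=get_state();print(st["position"],st["eef_rot"],st["gripper_width"],st["gripper_force"])
print(goal(st,[.537,-.100,.0265],[180,0,-12]))
E
```

```text
[ 0.53575928 -0.09959742  0.1455835 ] [-1.79993973e+02  5.66913570e-02 -1.20376014e+01] 0.047693055708684394 29.996959269046783
[ 0.003  0.     0.238 -0.     0.001 -0.   ]
```

{"fn": "play_rows", "kwargs": {
  "deltas": [
    [0.003,0,0.06,0,0,0,0.3],
    [0.003,0,0.13,0,0,0,0.3],
    [0.003,0,0.185,0,0,0,0.3],
    [0.003,0,0.22,0,0,0,0.3],
    [0.003,0,0.236,0,0,0,0.3],
    [0.003,0,0.242,0,0,0,0.3],
    [0.003,0,0.242,0,0,0,0.3],
    [0.003,0,0.242,0,0,0,0.75],
    [0.003,0,0.242,0,0,0,0.75],
    [0.003,0,0.242,0,0,0,0.75]
  ]
}}

```text
clock: 8.63
position: [0.5389, -0.1006, 0.0266]
eef_rot: [180.0, -0.2, -12.1]
ft_force: [0.7, -0.5, 0.5]
gripper_width: 0.064
gripper_force: 0.0
```

{"fn": "play_rows", "kwargs": {
  "deltas": [
    [0,0,0,0,0,0,0.75],
    [0,0,-0.03,0,0,0,0.75],
    [0,0,-0.08,0,0,0,0.75],
    [0,0,-0.16,0,0,0,1],
    [0,0,-0.24,0,0,0,1],
    [0.06,-0.1,-0.32,0,0,0,1],
    [0.06,-0.18,-0.32,0,0,0,1],
    [0.06,-0.26,-0.32,0,0,0,1],
    [0.06,-0.34,-0.32,0,0,0,1],
    [0.06,-0.42,-0.32,0,0,0,1]
  ]
}}

```text
clock: 9.47
position: [0.6084, 0.0847, 0.1865]
eef_rot: [-180.0, -0.2, -12.1]
ft_force: [0.8, -0.2, -0.5]
gripper_width: 0.0938
gripper_force: 0.0
```

```bash
python3 - <<'E'
from meas import *
from station import *
f=grab_frame("side"); g=grab_frame("top")
a=cv2.resize(g["frame"][160:260,230:440],None,fx=3.2,fy=3.2,interpolation=cv2.INTER_CUBIC)
b=cv2.resize(f["frame"][140:280,260:400],None,fx=1.9,fy=1.9,interpolation=cv2.INTER_CUBIC)
im=np.zeros((600,680,3),np.uint8); im[:a.shape[0],:a.shape[1]]=a; im[322:322+b.shape[0],:b.shape[1]]=b
cv2.imwrite("pics/g3.png",im)
st=get_state();print(st["position"],st["eef_rot"],st["joint_pos"])
E
```

```text
[0.60806835 0.08803862 0.18569598] [-1.79915089e+02 -8.55774481e-02 -1.17446355e+01] [-2.35320530e+00  1.07457591e+01  9.61013890e+01  7.29769570e-02
  7.30545788e+01  9.93701567e+01]
```

View pics/g3.png

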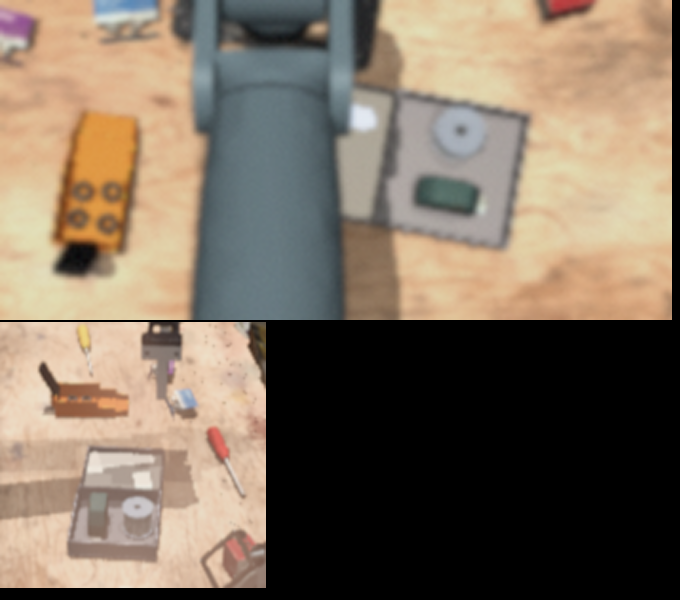

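Both items stand upright in the deep end: the spool at crop pixel (460,132), the tape measure at (447,195). The scoop hasn't moved, with its handle at crop pixel (77,258). Next is the pre-grasp.

```bash
cat >> h.py <<'E'
def srot(h,tilt=0):
    "tool rotation holding the scoop: heading h, nose-down tilt (deg)"
    c,s=np.cos(np.radians(25)),np.sin(np.radians(25))
    B=R.from_matrix(np.array([[0,1,0],[c,0,s],[s,0,-c]]).T)
    return R.from_euler("zy",[0,0])*R.from_euler("z",h,degrees=True)*R.from_euler("y",tilt,degrees=True)*B
E
python3 - <<'E'
from h import *
from station import *
st=get_state(); T=srot(-8.5); z=T.as_matrix()[:,2]
g=np.array([.410,.3055,.076])
print(T.as_euler("xyz",degrees=True), goal(st,g-z*.085+[0,0,.04],rot=T)); print(goal(st,g+z*.011,rot=T))
E
```

```text
[ 1.55000000e+02 -1.27222187e-14  8.15000000e+01] [-0.548 -0.341 -0.015 -0.213  0.224 -1.018]
[-0.467 -0.345  0.239 -0.213  0.224 -1.018]
```

{"fn": "play_rows", "kwargs": {
  "deltas": [
    [-0.07,-0.04,-0.03,-0.014,0.015,-0.068,0.65],
    [-0.13,-0.08,-0.05,-0.028,0.03,-0.136,0.65],
    [-0.19,-0.12,-0.06,-0.042,0.045,-0.204,0.65],
    [-0.25,-0.16,-0.06,-0.056,0.06,-0.272,0.65],
    [-0.31,-0.2,-0.06,-0.07,0.075,-0.34,0.65],
    [-0.37,-0.24,-0.06,-0.084,0.09,-0.41,0.65],
    [-0.43,-0.28,-0.05,-0.098,0.105,-0.476,0.65],
    [-0.49,-0.31,-0.04,-0.112,0.12,-0.544,0.65],
    [-0.52,-0.33,-0.03,-0.126,0.135,-0.612,0.65],
    [-0.548,-0.341,-0.02,-0.14,0.15,-0.68,0.65]
  ]
}}

```text
clock: 10.4
position: [0.3744, 0.3081, 0.1952]
eef_rot: [162.9, -4.9, 50.7]
ft_force: [0.5, 0.6, 0.9]
gripper_width: 0.0609
gripper_force: 0.0
```

```bash
python3 - <<'E'
from h import *
from station import *
st=get_state(); T=srot(-8.5); z=T.as_matrix()[:,2]
g=np.array([.410,.3055,.076])
print(st["position"],st["joint_pos"],goal(st,g-z*.085,rot=T))
E
```

```text
[0.37441251 0.30805543 0.19519336] [ 34.4598607  -11.64021712 118.71981459 -16.69265806  64.37725027
  80.62026995] [-0.003 -0.028  0.08  -0.072  0.074 -0.338]
```

{"fn": "play_rows", "kwargs": {
  "deltas": [
    [0,-0.01,0.02,-0.014,0.015,-0.068,0.65],
    [0,-0.02,0.04,-0.028,0.03,-0.136,0.65],
    [0,-0.025,0.06,-0.042,0.045,-0.204,0.65],
    [-0.003,-0.028,0.08,-0.058,0.06,-0.272,0.65],
    [-0.003,-0.028,0.08,-0.072,0.074,-0.338,0.65],
    [-0.003,-0.028,0.08,-0.072,0.074,-0.338,0.65],
    [-0.003,-0.028,0.08,-0.072,0.074,-0.338,0.65]
  ]
}}

```text
clock: 10.98
position: [0.3755, 0.3094, 0.1528]
eef_rot: [155.1, -0.1, 80.9]
ft_force: [0.2, 0.5, 0.0]
gripper_width: 0.0609
gripper_force: 0.0
```

```bash
python3 - <<'E'
from h import *
from station import *
st=get_state(); T=srot(-8.5); z=T.as_matrix()[:,2]
g=np.array([.410,.3055,.076])
print(st["position"],st["eef_rot"],st["joint_pos"],goal(st,g+z*.011,rot=T))
f=grab_frame("side"); fs=f["frame"][110:210,230:360]
cv2.imwrite("pics/g4.png",cv2.resize(fs,None,fx=5,fy=5,interpolation=cv2.INTER_CUBIC))
E
```

```text
[0.37553253 0.30941053 0.15282583] [ 1.55064818e+02 -1.08850419e-01  8.09186964e+01] [ 35.69749638 -12.9337986  125.92935287 -22.40460368  50.88788006
  56.58473807] [ 0.003 -0.002  0.191 -0.001  0.002 -0.006]
```

View pics/g4.png

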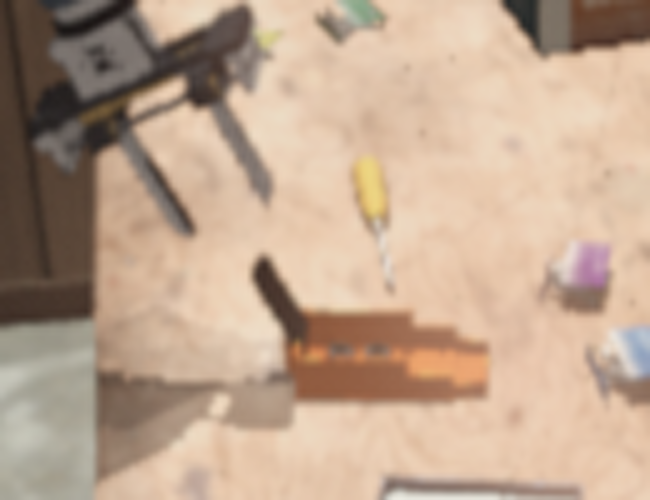

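The open fingers line up with the handle plate, pointing from the tip midpoint (228,215) toward the plate middle (280,296). Moving along the tool axis and closing.

{"fn": "play_rows", "kwargs": {
  "deltas": [
    [0.003,0.002,0.04,0,0,-0.006,0.65],
    [0.003,0.002,0.08,0,0,-0.006,0.65],
    [0.003,0.002,0.12,0,0,-0.006,0.65],
    [0.003,0.002,0.16,0,0,-0.006,0.65],
    [0.003,0.002,0.18,0,0,-0.006,0.65],
    [0.003,0.002,0.191,0,0,-0.006,0.65],
    [0.003,0.002,0.191,0,0,-0.006,0.65],
    [0.003,0.002,0.191,0,0,-0.006,0.45],
    [0.003,0.002,0.191,0,0,-0.006,0.35],
    [0.003,0.002,0.191,0,0,-0.006,0.28]
  ]
}}

```text
clock: 11.87
position: [0.4167, 0.3056, 0.0675]
eef_rot: [155.0, 0.1, 81.6]
ft_force: [0.8, 0.4, 0.9]
gripper_width: 0.0445
gripper_force: 0.0
```

{"fn": "play_rows", "kwargs": {
  "deltas": [
    [0,0,0,0,0,0,0.2],
    [0,0,0,0,0,0,0.15],
    [0,0,0,0,0,0,0.1],
    [0,0,0,0,0,0,0.05],
    [0,0,0,0,0,0,0.02],
    [0,0,0,0,0,0,0.02],
    [0,0,0,0,0,0,0.02],
    [0,0,0,0,0,0,0.02]
  ]
}}

```text
clock: 12.53
position: [0.4159, 0.3049, 0.0659]
eef_rot: [155.1, 0.2, 81.6]
ft_force: [0.3, 0.3, -2.2]
gripper_width: 0.0141
gripper_force: 30.0
```

```bash
python3 - <<'E'
from h import *
from station import *
import json
st=get_state(); T=srot(-8.5); 
print(st["position"],st["eef_rot"],st["gripper_width"],st["gripper_force"],st["ft_force"])
M=R.from_euler("xyz",st["eef_rot"],degrees=True)
json.dump([st["position"].tolist(),st["eef_rot"].tolist()],open("grip.json","w"))
print("lift", M.inv().apply([0,0,.1])/.5)
E
```

```text
[0.41594194 0.30488056 0.0659169 ] [155.1145979    0.20248227  81.57982285] 0.014063073225641813 29.97898668050766 [ 0.31163319  0.31073292 -2.18394493]
lift [-0.00070679  0.08416041 -0.18142912]
```

The plate is pinched flush at 14.06 mm. Lifting gently.

{"fn": "play_rows", "kwargs": {
  "deltas": [
    [0,0.004,-0.009,0,0,0,0.02],
    [0,0.011,-0.024,0,0,0,0.02],
    [0,0.021,-0.045,0,0,0,0.02],
    [0,0.032,-0.068,0,0,0,0.02],
    [0,0.042,-0.091,0,0,0,0.02],
    [0,0.053,-0.113,0,0,0,0.02],
    [0,0.061,-0.131,0,0,0,0.02],
    [0,0.066,-0.142,0,0,0,0.02],
    [0,0.067,-0.145,0,0,0,0.02],
    [0,0.067,-0.145,0,0,0,0.02]
  ]
}}

```text
clock: 13.37
position: [0.4163, 0.3055, 0.1468]
eef_rot: [155.0, 0.1, 81.6]
ft_force: [-0.2, 0.2, -2.5]
gripper_width: 0.0135
gripper_force: 30.0
```

```bash
cat >> h.py <<'E'
def tcp(p,h,tilt):
    "TCP position for spout at p"
    return np.array(p)+(R.from_euler("z",h,degrees=True)*R.from_euler("y",tilt,degrees=True)).apply([-.1613,0,.0645])
E
python3 - <<'E'
from h import *
from station import *
st=get_state(); print(st["position"],st["eef_rot"],st["ft_force"],st["gripper_width"],st["joint_pos"])
P=tcp([.5265,.068,.0815],-80,0); print("pour tcp",P)
for k in(.5,1):
    print(k,goal(st,st["position"]*(1-k)+P*k,rot=srot(-8.5-71.5*k)))
f=grab_frame("side"); cv2.imwrite("pics/g5.png",cv2.resize(f["frame"][110:270,220:380],None,fx=3.7,fy=3.7,interpolation=cv2.INTER_CUBIC))
E
```

```text
[0.41628982 0.30549153 0.14684811] [1.55029048e+02 1.32879829e-01 8.15883561e+01] [-0.19574471  0.19234389 -2.51580215] 0.013480016153258082 [ 32.10123054  -8.5858174  122.97195233 -21.68482477  48.29005961
  52.54564794]
pour tcp [0.49849055 0.22684949 0.146     ]
0.5 [-0.066  0.084  0.04   0.    -0.167  0.362]
1 [-0.132  0.167  0.08   0.001 -0.335  0.722]
```

View pics/g5.png

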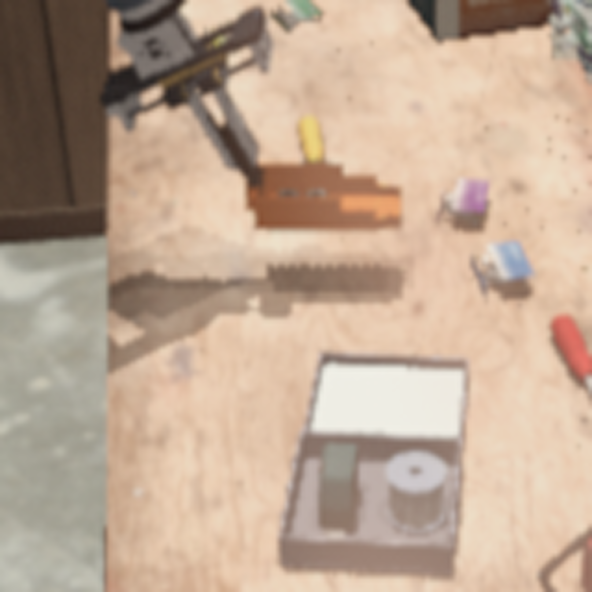

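The scoop is level and 80 mm up, with the grommets visible at (300,192). Swinging it slowly toward the dish.

{"fn": "play_rows", "kwargs": {
  "deltas": [
    [-0.003,0.003,0.002,0,-0.007,0.014,0.02],
    [-0.007,0.008,0.004,0,-0.017,0.036,0.02],
    [-0.013,0.017,0.008,0,-0.034,0.072,0.02],
    [-0.02,0.025,0.012,0,-0.05,0.108,0.02],
    [-0.026,0.033,0.016,0,-0.067,0.144,0.02],
    [-0.033,0.042,0.02,0,-0.084,0.18,0.02],
    [-0.04,0.05,0.024,0,-0.1,0.216,0.02],
    [-0.046,0.058,0.028,0,-0.117,0.253,0.02],
    [-0.053,0.067,0.032,0,-0.134,0.289,0.02],
    [-0.059,0.075,0.036,0,-0.151,0.325,0.02]
  ]
}}

```text
clock: 14.25
position: [0.4526, 0.2697, 0.1445]
eef_rot: [155.0, 0.2, 49.2]
ft_force: [0.7, 0.6, -2.4]
gripper_width: 0.0138
gripper_force: 30.0
```

```bash
python3 - <<'E'
from h import *
from station import *
st=get_state(); print(st["position"],st["eef_rot"],st["joint_pos"])
P=tcp([.5265,.068,.0815],-80,0); print(goal(st,P,rot=srot(-80)))
E
```

```text
[0.45261587 0.26966372 0.14454037] [155.02953543   0.23491586  49.16148095] [ 30.40149935   0.60356092 114.60220212 -27.69244345  59.62127806
  84.31317302]
[-0.005  0.115  0.05   0.001 -0.182  0.395]
```

{"fn": "play_rows", "kwargs": {
  "deltas": [
    [0,0.011,0.005,0,-0.018,0.039,0.02],
    [-0.001,0.023,0.01,0,-0.036,0.079,0.02],
    [-0.002,0.035,0.015,0,-0.055,0.118,0.02],
    [-0.002,0.046,0.02,0,-0.073,0.158,0.02],
    [-0.003,0.058,0.025,0,-0.091,0.198,0.02],
    [-0.003,0.07,0.03,0,-0.11,0.237,0.02],
    [-0.004,0.082,0.036,0,-0.13,0.28,0.02],
    [-0.004,0.095,0.042,0,-0.15,0.325,0.02],
    [-0.005,0.107,0.047,0,-0.17,0.37,0.02],
    [-0.005,0.115,0.05,0,-0.182,0.395,0.02]
  ]
}}

```text
clock: 15.08
position: [0.4992, 0.2269, 0.1462]
eef_rot: [155.0, 0.0, 10.0]
ft_force: [-0.8, -0.1, -2.2]
gripper_width: 0.0142
gripper_force: 30.0
```

```bash
python3 - <<'E'
from h import *
from station import *
st=get_state(); print(st["position"],st["eef_rot"],st["joint_pos"],st["gripper_width"])
P=tcp([.5265,.068,.0465],-80,0); print(goal(st,P,rot=srot(-80)))
f=grab_frame("side"); g=grab_frame("top")
a=cv2.resize(g["frame"][150:260,230:420],None,fx=3.1,fy=3.1,interpolation=cv2.INTER_CUBIC)
b=cv2.resize(f["frame"][110:280,240:390],None,fx=1.5,fy=1.5,interpolation=cv2.INTER_CUBIC)
im=np.zeros((600,590,3),np.uint8); im[:a.shape[0],:a.shape[1]]=a[:,:590]; im[342:342+b.shape[0],:b.shape[1]]=b
cv2.imwrite("pics/g6.png",im)
E
```

```text
[0.49915043 0.22693967 0.14622209] [1.54956055e+02 5.31186166e-04 9.99321314e+00] [ 24.34073108  11.58410674 102.44372516 -25.23374782  74.1522095
 113.09921855] 0.014154142408048503
[-0.001 -0.03   0.064  0.     0.    -0.   ]
```

View pics/g6.png

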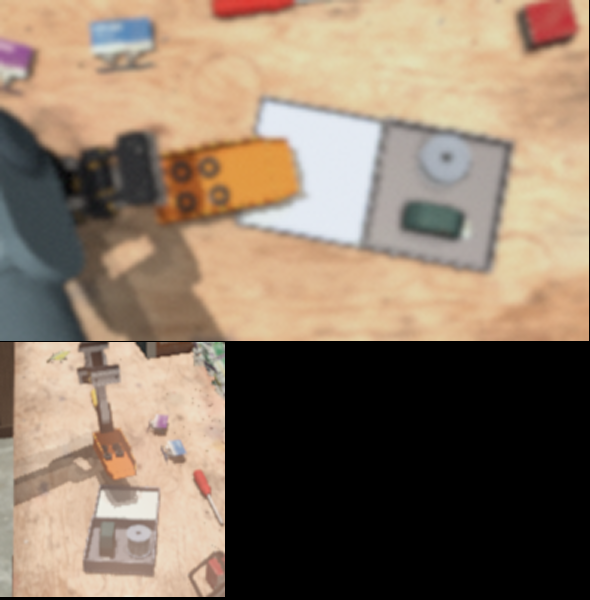

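The scoop is level over the dish edge, all four grommets are inside, and the spout is at crop pixel (300,170), just short of the dish centre. Lowering it now.

{"fn": "play_rows", "kwargs": {
  "deltas": [
    [0,-0.004,0.008,0,0,0,0.02],
    [0,-0.009,0.019,0,0,0,0.02],
    [0,-0.014,0.03,0,0,0,0.02],
    [0,-0.019,0.041,0,0,0,0.02],
    [0,-0.025,0.053,0,0,0,0.02],
    [0,-0.029,0.062,0,0,0,0.02],
    [0,-0.03,0.065,0,0,0,0.02],
    [0,-0.03,0.065,0,0,0,0.02],
    [0,-0.03,0.065,0,0,0,0.02],
    [0,-0.03,0.065,0,0,0,0.02]
  ]
}}

```text
clock: 16.02
position: [0.4992, 0.2273, 0.112]
eef_rot: [155.0, -0.1, 10.2]
ft_force: [-1.4, -0.0, -1.2]
gripper_width: 0.0139
gripper_force: 30.0
```

```bash
python3 - <<'E'
from h import *
from station import *
st=get_state(); print(st["position"],st["eef_rot"],st["clock"])
for i in range(1,11):
    P=tcp([.5265,.068,.0465-.0008*i],-80,3*i); print(goal(st,P,rot=srot(-80,3*i)).tolist())
E
```

```text
[0.49923757 0.2273115  0.11200649] [ 1.54962666e+02 -1.07101464e-01  1.01982799e+01] 16.0167
[-0.002, 0.013, -0.009, 0.034, -0.002, 0.002]
[-0.002, 0.026, -0.018, 0.067, -0.002, 0.002]
[-0.002, 0.04, -0.028, 0.1, -0.002, 0.002]
[-0.002, 0.055, -0.036, 0.134, -0.002, 0.002]
[-0.002, 0.07, -0.044, 0.167, -0.002, 0.002]
[-0.002, 0.086, -0.05, 0.2, -0.002, 0.002]
[-0.002, 0.102, -0.056, 0.234, -0.002, 0.002]
[-0.002, 0.118, -0.061, 0.267, -0.002, 0.002]
[-0.002, 0.135, -0.065, 0.3, -0.002, 0.002]
[-0.002, 0.152, -0.068, 0.334, -0.002, 0.002]
```

{"fn": "play_rows", "kwargs": {
  "deltas": [
    [0,0.013,-0.009,0.034,0,0,0.02],
    [0,0.026,-0.018,0.067,0,0,0.02],
    [0,0.04,-0.028,0.1,0,0,0.02],
    [0,0.055,-0.036,0.134,0,0,0.02],
    [0,0.07,-0.044,0.167,0,0,0.02],
    [0,0.086,-0.05,0.2,0,0,0.02],
    [0,0.102,-0.056,0.234,0,0,0.02],
    [0,0.118,-0.061,0.267,0,0,0.02],
    [0,0.135,-0.065,0.3,0,0,0.02],
    [0,0.152,-0.068,0.334,0,0,0.02]
  ]
}}

```text
clock: 16.85
position: [0.5088, 0.1732, 0.1758]
eef_rot: [-174.9, -0.1, 10.2]
ft_force: [-0.0, -0.2, -2.2]
gripper_width: 0.0138
gripper_force: 30.0
```

```bash
python3 - <<'E'
from h import *
from station import *
st=get_state(); print(st["position"],st["eef_rot"],st["gripper_width"])
for i in range(1,11):
    P=tcp([.5265,.068,.0385],-80,30+2.5*i); print(goal(st,P,rot=srot(-80,30+2.5*i)).tolist())
E
```

```text
[0.50879039 0.17316189 0.17575244] [-1.74894170e+02 -1.49263834e-01  1.02310038e+01] 0.013758162411535371
[-0.002, 0.01, -0.009, 0.027, -0.001, 0.003]
[-0.002, 0.021, -0.018, 0.054, -0.001, 0.003]
[-0.002, 0.034, -0.027, 0.082, -0.001, 0.003]
[-0.002, 0.046, -0.036, 0.11, -0.001, 0.003]
[-0.002, 0.059, -0.044, 0.138, -0.001, 0.003]
[-0.002, 0.072, -0.051, 0.165, -0.001, 0.003]
[-0.002, 0.086, -0.058, 0.193, -0.001, 0.003]
[-0.002, 0.099, -0.065, 0.221, -0.001, 0.003]
[-0.002, 0.113, -0.07, 0.249, -0.001, 0.003]
[-0.002, 0.128, -0.075, 0.277, -0.001, 0.003]
```

{"fn": "play_rows", "kwargs": {
  "deltas": [
    [0,0.011,-0.009,0.028,0,0,0.02],
    [0,0.022,-0.018,0.055,0,0,0.02],
    [0,0.034,-0.027,0.083,0,0,0.02],
    [0,0.046,-0.036,0.11,0,0,0.02],
    [0,0.059,-0.044,0.138,0,0,0.02],
    [0,0.072,-0.051,0.166,0,0,0.02],
    [0,0.086,-0.058,0.194,0,0,0.02],
    [0,0.1,-0.065,0.221,0,0,0.02],
    [0,0.114,-0.07,0.249,0,0,0.02],
    [0,0.128,-0.075,0.277,0,0,0.02]
  ]
}}

```text
clock: 17.68
position: [0.5207, 0.1067, 0.2072]
eef_rot: [-150.0, -0.1, 10.2]
ft_force: [-0.0, 0.2, -1.2]
gripper_width: 0.0139
gripper_force: 30.0
```

{"fn": "play_rows", "kwargs": {
  "deltas": [
    [0,0,0,0,0,0,0.02],
    [0,0,0,0,0,0,0.02],
    [0,0,0,0,0,0,0.02],
    [0,0,0,0,0,0,0.02]
  ]
}}

```text
clock: 18.02
position: [0.5202, 0.1082, 0.2066]
eef_rot: [-150.1, -0.1, 10.3]
ft_force: [0.8, -0.3, -0.2]
gripper_width: 0.0136
gripper_force: 30.0
```

```bash
python3 - <<'E'
from h import *
from station import *
f=grab_frame("side"); g=grab_frame("top")
st=get_state(); print(st["position"],st["eef_rot"],st["gripper_width"],st["joint_pos"],st["clock"])
for i in range(1,7):
    P=tcp([.5265,.068,.0385+.0008*i],-80,55+3*i); print(goal(st,P,rot=srot(-80,55+3*i)).tolist())
a=cv2.resize(g["frame"][160:260,270:420],None,fx=3.6,fy=3.6,interpolation=cv2.INTER_CUBIC)
b=cv2.resize(f["frame"][150:270,260:380],None,fx=1.9,fy=1.9,interpolation=cv2.INTER_CUBIC)
im=np.zeros((600,540,3),np.uint8); im[:a.shape[0],:a.shape[1]]=a[:,:540]; im[362:362+b.shape[0],:b.shape[1]]=b
cv2.imwrite("pics/g7.png",im)
E
```

```text
[0.52017587 0.10825214 0.20656802] [-1.50096175e+02 -8.55655070e-02  1.02667029e+01] 0.013642976760682088 [-14.59131707   2.44291818 106.86345828  27.04839428  84.84090514
  59.23953946] 18.1167
[-0.002, 0.014, -0.016, 0.034, 0.001, 0.003]
[-0.002, 0.027, -0.029, 0.068, 0.001, 0.003]
[-0.002, 0.041, -0.041, 0.101, 0.001, 0.003]
[-0.002, 0.056, -0.052, 0.134, 0.001, 0.003]
[-0.002, 0.071, -0.063, 0.168, 0.001, 0.003]
[-0.002, 0.086, -0.072, 0.201, 0.001, 0.003]
```

View pics/g7.png

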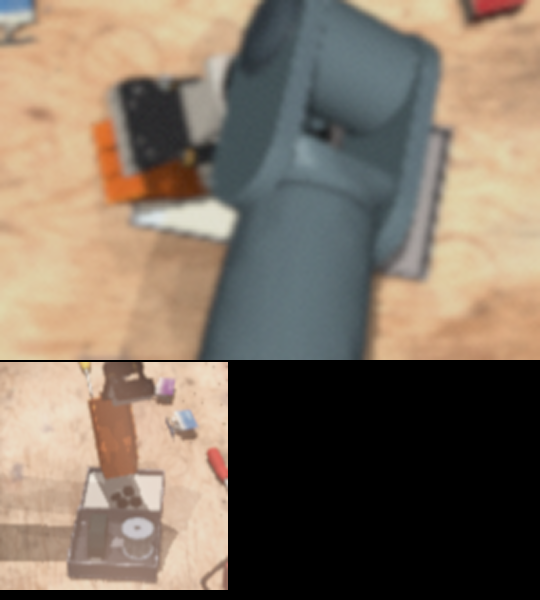

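The picture shows the scoop tipped with its inside looking empty, and a cluster of dark grommets on the liner near crop pixel (125,495). I'll check their number and positions from the side view.

```bash
cat > gr.py <<'E'
from h import *
from station import *
def tray(p):
    q=np.array(p[:2])-[.515,-.0215]; a=np.radians(-12)
    return np.round(np.array([[np.cos(a),np.sin(a)],[-np.sin(a),np.cos(a)]])@q*1000-[0,71.5])
def count(f,th=110):
    M=np.full(f["frame"].shape[:2],0,np.uint8)
    a=np.radians(-12);Rm=np.array([[np.cos(a),-np.sin(a)],[np.sin(a),np.cos(a)]])
    poly=[proj(f,[*(Rm@[x,y]+[.515,-.0215]),.01]) for x,y in((-68,6),(68,6),(68,137),(-68,137)) for x,y in[(x/1e3,y/1e3)]]
    cv2.fillPoly(M,[np.int32(np.round(poly))],255)
    G=cv2.resize(cv2.cvtColor(f["frame"],cv2.COLOR_BGR2GRAY),None,fx=4,fy=4,interpolation=cv2.INTER_CUBIC)
    M=cv2.resize(M,None,fx=4,fy=4,interpolation=cv2.INTER_NEAREST)
    n,l,s,c=cv2.connectedComponentsWithStats(((G<th)&(M>0)).astype(np.uint8))
    for i in range(1,n):
        if s[i,4]>40: u,v=(c[i]-1.5)/4; print("area",s[i,4]/16,"px",u.round(1),v.round(1),"dish xy",tray(ray(f,u,v,.014)))
E
python3 - <<'E'
from gr import *
f=grab_frame("side"); 
for th in(70,90,110): print(th); count(f,th)
# dark pixels inside the tipped scoop
hsv=cv2.cvtColor(f["frame"],cv2.COLOR_BGR2HSV)[165:212,302:338]
print(hsv[::3,::3,2].tolist())
E
```

```text
70
90
110
area 20.25 px 327.1 217.7 dish xy [9. 7.]
area 64.5625 px 325.3 222.9 dish xy [  5. -23.]
area 3.6875 px 313.7 228.5 dish xy [-32. -56.]
[[223, 233, 218, 227, 147, 136, 132, 130, 126, 123, 119, 117], [224, 234, 186, 217, 124, 136, 138, 129, 129, 128, 131, 134], [235, 226, 151, 155, 154, 159, 150, 150, 150, 178, 206, 214], [236, 232, 159, 155, 157, 159, 159, 162, 155, 208, 222, 219], [236, 236, 152, 155, 157, 159, 160, 162, 159, 185, 221, 217], [228, 236, 167, 156, 155, 157, 160, 164, 161, 171, 221, 226], [233, 234, 191, 164, 157, 157, 162, 169, 162, 156, 227, 230], [232, 228, 220, 154, 168, 167, 165, 168, 164, 155, 230, 231], [221, 224, 228, 141, 168, 169, 165, 167, 175, 158, 213, 231], [224, 231, 231, 141, 181, 168, 172, 166, 192, 162, 204, 226], [234, 231, 234, 153, 189, 167, 171, 168, 179, 158, 195, 229], [234, 234, 232, 178, 155, 163, 156, 164, 166, 160, 201, 232], [231, 233, 230, 207, 144, 163, 156, 164, 165, 162, 191, 229], [223, 222, 207, 201, 149, 151, 157, 163, 164, 163, 187, 216], [219, 207, 126, 125, 142, 150, 151, 162, 164, 164, 147, 153], [217, 182, 232, 171, 152, 150, 150, 155, 154, 167, 225, 219]]
```

The scoop's inside is uniform orange, so it's empty. The dark areas (20 + 65 px at about 20 px each) match four grommets in the dish. Raising straight up.

```bash
python3 - <<'E'
from h import *
from station import *
st=get_state()
M=R.from_euler("xyz",st["eef_rot"],degrees=True); print(M.inv().apply([0,0,.06])/.5)
P=tcp([.5265,.068,.1185],-80,0); print(goal(st,P,rot=srot(-80,0)).tolist())
E
```

```text
[ 0.00016654 -0.05984325 -0.10401326]
[-0.0, -0.186, 0.161, -0.61, -0.001, 0.003]
```

{"fn": "play_rows", "kwargs": {
  "deltas": [
    [0,-0.02,-0.035,0,0,0,0.02],
    [0,-0.045,-0.08,0,0,0,0.02],
    [0,-0.07,-0.122,0,0,0,0.02],
    [0,-0.085,-0.14,0,0,0,0.02],
    [0,-0.1,-0.1,-0.1,0,0,0.02],
    [0,-0.115,-0.05,-0.18,0,0,0.02],
    [0,-0.13,0,-0.26,0,0,0.02],
    [0,-0.145,0.05,-0.34,0,0,0.02],
    [0,-0.16,0.08,-0.42,0,0,0.02],
    [0,-0.175,0.12,-0.5,0,0,0.02]
  ]
}}

```text
clock: 19.0
position: [0.5016, 0.2131, 0.1988]
eef_rot: [166.7, -0.3, 10.3]
ft_force: [0.0, -0.1, -0.9]
gripper_width: 0.0138
gripper_force: 30.0
```

```bash
python3 - <<'E'
from gr import *
import json
p,r=json.load(open("grip.json")); st=get_state(); print(st["position"],st["eef_rot"],st["joint_pos"])
T=R.from_euler("xyz",r,degrees=True)
print(goal(st,tcp([.5265,.068,.1185],-80,0),rot=srot(-80,0)).tolist())
for h in(.08,.002): print(goal(st,np.array(p)+[0,0,h],rot=T).tolist())
for n in("side","top"): f=grab_frame(n); print(n); count(f)
E
```

```text
[0.5016004  0.21308357 0.19878879] [166.67193212  -0.29082001  10.25256019] [ 17.72604826   3.36840546 103.57404175 -13.72990035  74.95602135
 101.30771138]
[-0.001, -0.035, 0.024, -0.13, -0.004, 0.002]
[-0.136, -0.23, 0.054, -0.111, 0.255, -0.752]
[-0.137, -0.266, 0.205, -0.111, 0.255, -0.752]
side
area 2.75 px 327.5 218.7 dish xy [11.  1.]
area 4.875 px 320.1 221.3 dish xy [-14. -15.]
area 6.375 px 331.0 223.6 dish xy [ 26. -26.]
area 5.5625 px 323.9 224.9 dish xy [  1. -35.]
top
area 20.75 px 333.8 208.5 dish xy [ -9. -15.]
```

Four separate grommets lie in the dish at (11,1), (-14,-15), (26,-26) and (1,-35) mm. Carrying the scoop back to its own spot.

{"fn": "play_rows", "kwargs": {
  "deltas": [
    [-0.014,-0.02,0.005,-0.011,0.025,-0.075,0.02],
    [-0.027,-0.046,0.01,-0.022,0.05,-0.15,0.02],
    [-0.04,-0.07,0.016,-0.033,0.076,-0.225,0.02],
    [-0.054,-0.09,0.02,-0.044,0.1,-0.3,0.02],
    [-0.068,-0.115,0.027,-0.055,0.127,-0.376,0.02],
    [-0.08,-0.14,0.033,-0.067,0.153,-0.45,0.02],
    [-0.095,-0.16,0.038,-0.078,0.18,-0.526,0.02],
    [-0.11,-0.184,0.044,-0.089,0.204,-0.6,0.02],
    [-0.122,-0.207,0.05,-0.1,0.23,-0.68,0.02],
    [-0.136,-0.23,0.054,-0.111,0.255,-0.752,0.02]
  ]
}}

```text
clock: 19.93
position: [0.4154, 0.3038, 0.1452]
eef_rot: [155.5, 0.0, 81.3]
ft_force: [-0.3, 0.5, -1.5]
gripper_width: 0.0136
gripper_force: 30.0
```

{"fn": "play_rows", "kwargs": {
  "deltas": [
    [0,0,0,0,0,0,0.02],
    [0,0,0,0,0,0,0.02],
    [0,0,0,0,0,0,0.02]
  ]
}}

```text
clock: 20.18
position: [0.4169, 0.3036, 0.1464]
eef_rot: [155.5, -0.1, 80.8]
ft_force: [-0.0, 0.1, -0.8]
gripper_width: 0.0138
gripper_force: 30.0
```

```bash
python3 - <<'E'
from h import *
from station import *
import json
p,r=json.load(open("grip.json")); st=get_state(); print(st["position"],st["eef_rot"],p,r)
T=R.from_euler("xyz",r,degrees=True)
for h in(.02,.001): print(goal(st,np.array(p)+[0,0,h],rot=T).tolist())
E
```

```text
[0.41686016 0.30360231 0.14641701] [ 1.55492350e+02 -8.19004756e-02  8.08225345e+01] [0.4159419384271857, 0.30488055803946756, 0.06591690046916836] [155.11459789982737, 0.20248226506119854, 81.57982284706219]
[0.002, -0.052, 0.109, -0.004, 0.001, -0.009]
[0.002, -0.068, 0.144, -0.004, 0.001, -0.009]
```

{"fn": "play_rows", "kwargs": {
  "deltas": [
    [0.002,-0.013,0.028,-0.004,0,-0.009,0.02],
    [0.002,-0.028,0.06,-0.004,0,-0.009,0.02],
    [0.002,-0.042,0.09,-0.004,0,-0.009,0.02],
    [0.002,-0.055,0.116,-0.004,0,-0.009,0.02],
    [0.002,-0.063,0.132,-0.004,0,-0.009,0.02],
    [0.002,-0.067,0.141,-0.004,0,-0.009,0.02],
    [0.002,-0.068,0.144,-0.004,0,-0.009,0.02],
    [0.002,-0.068,0.144,-0.004,0,-0.009,0.02],
    [0.002,-0.068,0.144,-0.004,0,-0.009,0.02]
  ]
}}

```text
clock: 20.93
position: [0.4159, 0.3055, 0.0671]
eef_rot: [155.1, 0.3, 81.7]
ft_force: [-0.1, -0.2, -2.1]
gripper_width: 0.0138
gripper_force: 30.0
```

{"fn": "play_rows", "kwargs": {
  "deltas": [
    [0,0,0,0,0,0,0.3],
    [0,0,0,0,0,0,0.5],
    [0,0,0,0,0,0,0.6],
    [0,0,0,0,0,0,0.6],
    [0,0,0,0,0,0,0.6],
    [0,0,-0.02,0,0,0,0.6],
    [0,0,-0.06,0,0,0,0.6],
    [0,0,-0.12,0,0,0,0.6],
    [0,0,-0.2,0,0,0,0.6],
    [0,0,-0.26,0,0,0,0.6]
  ]
}}

```text
clock: 21.77
position: [0.3603, 0.314, 0.1869]
eef_rot: [155.1, 0.2, 81.8]
ft_force: [0.5, 0.2, 0.3]
gripper_width: 0.0563
gripper_force: 0.0
```

```bash
python3 - <<'E'
from gr import *
from meas import blob
import pickle
d=pickle.load(open("f0.pkl","rb")); st=get_state(); print(st["position"],st["clock"],st["gripper_width"])
for n in("side","top"):
    f=grab_frame(n); hsv=cv2.cvtColor(f["frame"],cv2.COLOR_BGR2HSV); print(n); count(f)
    df=cv2.absdiff(f["frame"],d[n]["frame"]).max(2)
    roi={"top":dict(blue=(255,150,282,175),purple=(218,158,245,182),red=(296,142,356,160),yel=(165,205,232,225),carton=(395,145,418,170),bottle=(448,200,486,228)),
     "side":dict(blue=(345,172,368,192),purple=(335,152,356,172),red=(366,190,392,232),yel=(296,138,312,164),carton=(376,245,396,275),bottle=(315,275,338,330))}[n]
    print({k:(int((df[b:e,a:c]>40).sum())) for k,(a,b,c,e) in roi.items()})
    if n=="top":
        for g in(d[n],f):
            h=cv2.cvtColor(g["frame"],cv2.COLOR_BGR2HSV)
            blob(g,((h[...,1]>140)&(h[...,0]<25)&(h[...,2]>90)).astype(np.uint8)*255,(240,185,280,250),.03,"scoop",close=9)
    else:
        for g in(d[n],f):
            h=cv2.cvtColor(g["frame"],cv2.COLOR_BGR2HSV)[165:195,280:335]; m=(h[...,1]>120)&(h[...,0]<20); v,u=np.nonzero(m); print("scoop side",len(u),u.mean(),v.mean(),u.min(),u.max(),v.min(),v.max())
E
```

```text
[0.36026899 0.31396142 0.18688865] 21.7667 0.05632326614710721
side
area 2.5625 px 320.0 221.4 dish xy [-14. -16.]
{'blue': 0, 'purple': 0, 'red': 0, 'yel': 0, 'carton': 0, 'bottle': 4}
scoop side 440 24.43409090909091 16.561363636363637 8 46 8 24
scoop side 481 25.434511434511435 16.185031185031185 8 47 8 23
top
area 3.5625 px 337.3 202.0 dish xy [ 15. -23.]
area 22.0625 px 333.8 208.5 dish xy [ -9. -14.]
{'blue': 0, 'purple': 0, 'red': 0, 'yel': 0, 'carton': 0, 'bottle': 0}
scoop rect c [495.9 291.8] size [ 73.5 146.8] ang 80.3 centroid [495.7 291.1] px [260. 217.]
scoop rect c [499.5 293.1] size [ 74.2 146.8] ang 80.9 centroid [498.3 292.7] px [259.7 215.9]
```

```bash
python3 - <<'E'
from gr import *
for n in("side","top"):
    f=grab_frame(n); print(n); count(f,135)
E
```

```text
side
area 13.3125 px 327.3 218.0 dish xy [10.  5.]
area 33.3125 px 322.6 223.2 dish xy [ -4. -25.]
area 15.75 px 330.8 223.4 dish xy [ 25. -24.]
area 118.1875 px 322.6 229.8 dish xy [ -1. -61.]
top
area 58.3125 px 335.5 205.2 dish xy [  3. -19.]
area 9.0625 px 327.1 201.4 dish xy [11. 13.]
```

```bash
python3 -c "
from station import *
print(job_done())"
```

```text
the job is handed in; nothing more can be done
None
```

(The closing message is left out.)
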